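# Make the shaker safe, close its carton, release the stop

## Robot

A 6-joint arm with a two-finger parallel gripper is mounted at the origin on the work surface. World frame = base frame: x ahead of the robot, y to its left, z up, the work surface at z = 0. Lengths are in mm, angles in rad, forces in N, time in s.
With the tool pointing down it reaches from about 350 to 850 mm from the base axis. Payload 8.1 kg.
Tool frame: the origin (TCP) lies midway between the tips of the shut fingers; the grasp point (between the pads) lies 19 mm behind it; z points along the fingers, y is the line along which they close (so a half turn about z gives the same grasp; the last joint's range is limited). The gripper opens to 93 mm and grips with 3 to 60 N. Pads are 15 mm wide; open, the fingers measure 128 mm over their backs; the gripper's body (75 mm by 188 mm) begins 65 mm behind the grasp point.
Start: joints at [-1.205, 0.13, 1.488, -0, 1.523, -0.085], TCP at [261.431, -540.055, 218.635] pointing down, gripper open.
Joint ranges: [-2.96, 2.96], [-0.89, 2.26], [0.02, 2.5], [-1.34, 4.48], [0, 2.73], [-2.66, 2.66]. Speed limits (rad/s): [2.39, 2.39, 2.79, 3.14, 3.14, 3.14].

## Interface

Orientations are given as [roll, pitch, yaw] about the fixed x, y, z axes, in that order (R = Rz(yaw) Ry(pitch) Rx(roll)).
In Python, from workcell import r, camera, camera_model gives the robot as it stands.
- The arm moves only by the shell command python3 -m crank 'ROWS' [OPENING] [FORCE]. ROWS is JSON, a list of rows, each an object of numbers: "x", "y", "z": the shift along the tool's x, y, z in cm; "yaw": the turn about the tool's z in degrees. A call has 1 to 8 rows; each row shifts and turns the commanded pose from where the row before left it, along the tool's axes as they then stand; what a row does not reach is not made up. A row lasts 1/12 s, in which the tool goes at most 41.7 mm and 7.16 degrees, less where a joint would pass 70% of its speed; a pose out of reach is approached as far as the arm can. A call is refused whole if a number of a shift passes 4.17 or a number of a turn 7.16, either way. A call with a gripper value outside its range is refused whole. OPENING is the finger opening in cm, from 0 to 9.3, set as the call begins (- or left out, the last holds). The fingers move at their own pace and stop on an object; FORCE is the grip in N (left out, the last holds). Time passes only in rows, so rows that do not move let the fingers close. It gives the time, the measured TCP pose, the force, the opening and the grip force at its end, in the units of the state.
- r.get_state(): the state, without advancing time (a new reading comes with each control period).
- camera(name): name is "side" or "top"; returns the picture (384x512x3 uint8, blue, green, red); there is no depth.
- camera_model(name): a dict with "K" (3x3 intrinsics, pixels), "dist_coeffs" ([k1, k2, p1, p2, k3] as OpenCV has them; the pictures are not rectified), "R" (3x3) and "t" (3): a world point X has camera coordinates R X + t. Camera axes: x right, y down, z forward; pixel columns grow to the right and rows downward; lengths in mm; the calibration is good to about 2 mm. A picture is of the moment at which its call begins. camera_model takes no time and is no camera call.
- r.sign_off(): hands the job in; it is judged then, once.
The state is a dict: "clock": time; "joint_pos": joint angles; "joint_velocities": joint speeds; "joint_torque": joint torques, N m; "tcp_pos": TCP position; "eef_rot": TCP orientation; "wrist_force": force on the tool from outside, world axes, zero at the start; "ft_torque": the same for the moment, N m; "opening": opening from 0.0 (shut) to 1.0 (fully open); "finger_force": force on a finger pad.
Only numpy, scipy, OpenCV 4.12 (cv2) and the standard library are available. Lean on these libraries where they do the work, as an engineer would, in place of code of your own. Each camera call takes 0.05 s, during which the arm holds its last target. There are 200 camera calls.

## Task

Get the bench shaker ready to run: first press the big mushroom stop on the sloped control pod until it stays down by itself. While it is down, gently fold the carton's short flap flat and then the long flap flat over it, without crushing the card. Finally twist the mushroom clockwise until it is released and stands fully up again, and leave the other things on the bench where they are.

Things in the scene. Friction and masses are not known exactly. Their poses are not given: they have to be found in the camera images.
- pod: Control pod, fixed: white enclosure with a 130 x 130 mm face, sloped 35 degrees from level so that it looks up and towards the pod's -x, on a grey foot 170 x 150 mm. Origin: centre of the foot's underside; z up. Centre of the sloped face: x -18, z +102 mm. Pod and shaker stand one left, one right, in either order, each turned by up to 0.3 rad
- stop_top (a point): Centre of the flat top of the mushroom stop in the middle of the pod's sloped face (moves with it). z = its axis, pointing out of the face, 35 degrees from vertical; x, y turn with the head. Black round head, 56 mm diameter, 18 mm thick, on a 24 mm stem; when up, its top is 44 mm and its underside 26 mm off the face, 20 mm off the steel bezel (44 mm diameter, 6 mm high)
- stop_press (a joint): How far the mushroom is pressed, m along its axis: 0 = up, 0.012 = hard stop. A spring lifts it (2.3 N at the top, 6.3 N at the bottom); with the catch it takes up to about 8 N. It clicks in at about 0.010, stays near 0.010 when let go and cannot be pulled up
- stop_turn (a joint): Turn of the mushroom head, rad, clockwise seen looking at its top: 0 = rest, 1.45 = stop. When caught down, turning it clockwise by 0.6 to 1.1 rad (differs each time, cannot be seen) frees it, and the spring lifts the head if let go or pulled. A weak spring (0.015 to 0.06 N m) slowly turns the head back to 0 when let go
- carton: Open card box, 170 (x) x 130 (y) x 80 mm high, clamped on the deck of the shaker (fixed; shaker 250 x 220 mm, deck top 76 mm above the bench). Origin: centre of its underside, z up. Holds capped tubes, 10 mm below the rim. Its card gives way above 30 N
- short_flap_hinge (a point): Middle of the short flap's hinge line, on the +y top edge of the carton (axes as the carton's; the hinge runs along x). The flap is 166 mm wide along x, 75 mm from hinge to free edge, 3 mm thick card
- long_flap_hinge (a point): Middle of the long flap's hinge line, on the -y top edge of the carton and 4 mm higher (axes as the carton's). The flap is 166 mm wide, 118 mm from hinge to free edge, 3 mm thick card
- short_flap (a joint): Opening of the short flap, rad: 0 = flat over the carton (free edge towards -y), 1.57 = upright, more = leaning outwards to +y; at the start 1.65 to 2.1. It stays where it is left (stiff crease, 0.05 N m)
- long_flap (a joint): Opening of the long flap, rad: 0 = flat over the carton (free edge towards +y), 1.57 = upright, more = leaning outwards to -y; at the start 1.65 to 2.1. It stays where it is left (stiff crease, 0.05 N m)
- tube_rack: Bystander: low rack with capped tubes, 100 x 60 x 64 mm, standing between pod and shaker; origin under its centre
- tip_box: Bystander: blue pipette tip box, 120 x 82 x 57 mm, nearer the robot; origin under its centre
- amber_bottle: Bystander: amber bottle, 80 mm diameter, 200 mm high, beyond the rack; origin under its centre
- wash_bottle: Bystander: white bottle, 66 mm diameter, 160 mm high, far left; origin under its centre
- beaker: Bystander: glass beaker, 80 mm diameter, 100 mm high, far right; origin under its centre
- kit_box: Bystander: white paper box, 160 x 100 x 50 mm, on the right; origin under its centre
- tray: Bystander: white open tray, 160 x 110 x 45 mm, on the left; origin under its centre
Not all that is in view belongs to the job. Leave any purple look-alike of the pod alone.

How it is judged:
By the outcome, as a careful person would: the job done as asked, in the order asked, and still so for the second after the job is handed in, with the robot touching nothing.
It also fails if it takes over 72 s, if anything falls off the work surface, if the arm or the gripper's body presses on something with over 40 N, if the wrist force passes 120 N, or if a joint passes its speed limit or range.

## Working session

There is one attempt and no reset: what is moved stays moved. The work goes in short steps, Python scripts to look and compute and a shell command to move; the robot and the scene stay as the last step left them, time stands still between calls to the robot, and variables do not carry over. Pictures are saved under pics/ and viewed, at most 10 in all, crops included, and the job is handed in when it is done.

```bash
mkdir -p pics; ls; python3 - <<'E'
from workcell import r,camera,camera_model
import cv2,numpy as np
for n in("side","top"):
    im=camera(n); cv2.imwrite(f"pics/{n}0.png",cv2.resize(im,(800,600),interpolation=cv2.INTER_CUBIC)); cv2.imwrite(f"raw_{n}0.png",im)
    m=camera_model(n); R=np.array(m["R"]);print(n,m, "C",-R.T@np.array(m["t"]))
print(r.get_state())
E
```

```text
pics
side {'K': array([[483.6541787 ,   0.        , 253.92955059],
       [  0.        , 483.6541787 , 191.81625339],
       [  0.        ,   0.        ,   1.        ]]), 'dist_coeffs': array([-0.19140607,  0.        ,  0.        ,  0.        ,  0.        ]), 'R': array([[-0.8196738 , -0.57281928, -0.00359726],
       [-0.42477968,  0.6120262 , -0.66707283],
       [ 0.3843138 , -0.54525407, -0.74498383]]), 't': array([ 403.30614688,  291.3369145 , 1728.73733836])} C [-210.04412994  995.31678423 1483.67509698]
top {'K': array([[415.8113483 ,   0.        , 255.65930585],
       [  0.        , 415.8113483 , 189.85763681],
       [  0.        ,   0.        ,   1.        ]]), 'dist_coeffs': array([0.05008439, 0.        , 0.        , 0.        , 0.        ]), 'R': array([[ 0.00609326, -0.99995894, -0.00670709],
       [-0.99739648, -0.00559541, -0.07189541],
       [ 0.07185493,  0.00712771, -0.99738963]]), 't': array([  15.72460817,  511.92844649, 1673.41175811])} C [ 390.25693474    6.66082712 1705.95429835]
{'clock': 0.1, 'joint_pos': array([-1.20539219e+00,  1.31075745e-01,  1.48914778e+00, -5.15249719e-05,
        1.52301135e+00, -8.53593724e-02]), 'joint_velocities': array([-0.00125845, -0.00042627, -0.00253266,  0.00018398,  0.00072766,
       -0.00136636]), 'joint_torque': array([ 1.52264900e-03, -5.61339819e+01, -4.93095231e+01,  7.71127618e-02,
        2.91838101e-02, -4.72834188e-05]), 'tcp_pos': array([ 261.23376148, -539.58000603,  217.71067596]), 'eef_rot': array([-3.13995202e+00, -8.87340497e-05,  4.50765940e-01]), 'wrist_force': array([-0.49555736,  0.11697577, -0.00267527]), 'ft_torque': array([-0.00252042,  0.01093334,  0.03513076]), 'finger_force': 0.0, 'opening': 0.9944355522688131}
```

View pics/side0.png

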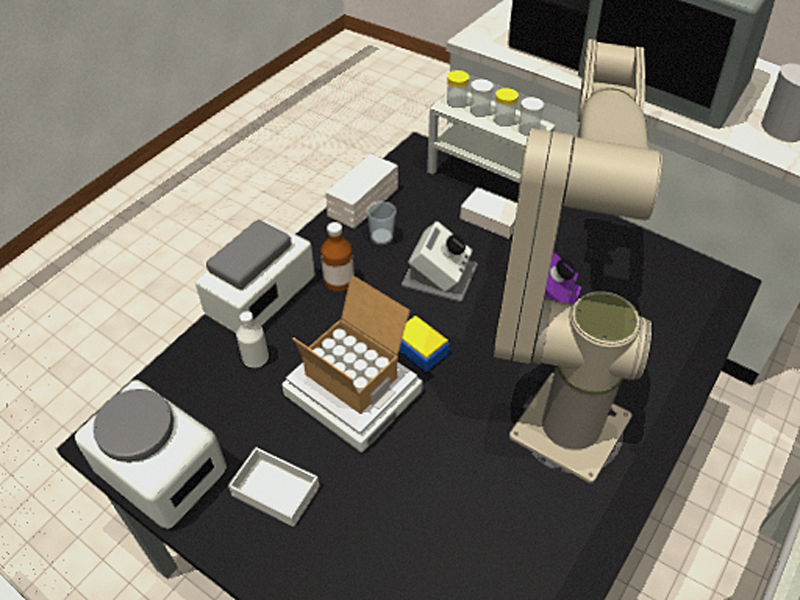

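View pics/top0.png

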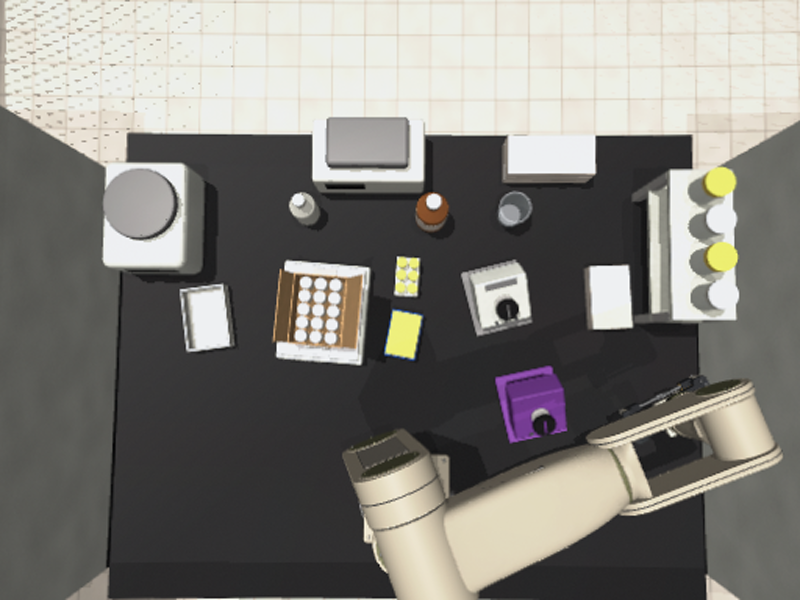

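The first pictures (800x600 scale) show these things:
- **Pod candidates:** the white pod with a black mushroom is at top (507,310) / side (457,245). The purple look-alike is at top (543,423) / side (563,270).
- **Flap candidates:** the flaps are at top (285,305) and (355,310).
- **Other white boxes:** the kit box is at top (609,297) and the scales are at top (153,215) and (368,155). None of these are part of the job.

I choose the white pod, because the look-alike is purple. Next I'll take close crops to check that choice.

```bash
python3 - <<'E'
import cv2,numpy as np
s,t=cv2.imread("raw_side0.png"),cv2.imread("raw_top0.png")
def crop(im,x0,y0,w,h,k):
    c=cv2.resize(im[y0:y0+h,x0:x0+w],None,fx=k,fy=k,interpolation=cv2.INTER_CUBIC)
    for i in range(0,w,10):
        cv2.line(c,(i*k,0),(i*k,6),(0,255,0),1); cv2.putText(c,str(x0+i),(i*k+1,16),0,.35,(0,255,0),1)
    for j in range(0,h,10):
        cv2.line(c,(0,j*k),(6,j*k),(0,255,0),1); cv2.putText(c,str(y0+j),(8,j*k+4),0,.35,(0,255,0),1)
    return c
cv2.imwrite("pics/pod.png",np.hstack([crop(s,250,135,57,68,7),crop(t,290,160,57,68,7)]))
cv2.imwrite("pics/car.png",np.hstack([crop(s,180,175,100,115,4),crop(t,165,155,80,92,5)[:460]]))
E
```

```text
(no output)
```

View pics/pod.png

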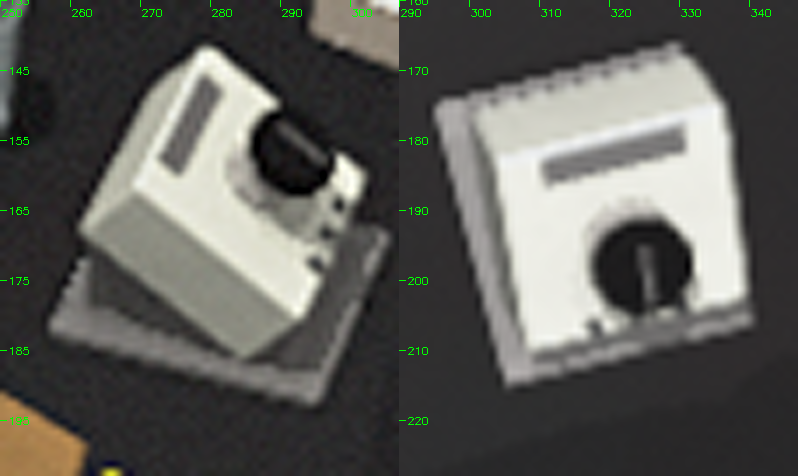

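View pics/car.png

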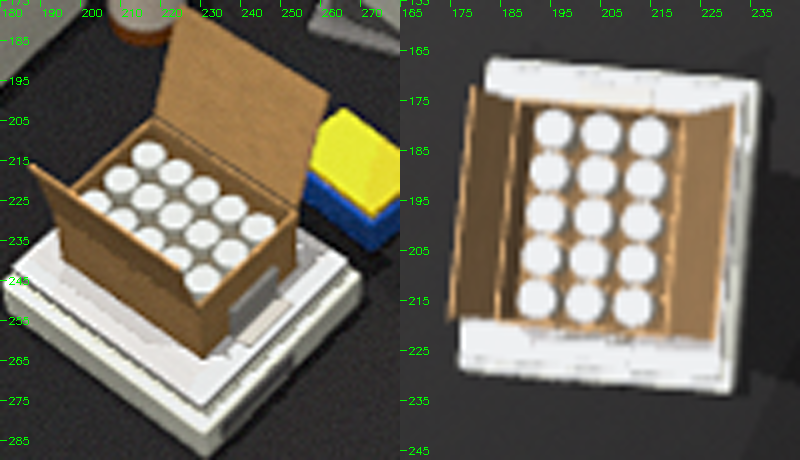

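The crops confirm the choice. The white pod's mushroom is at about side (291.7,156.9) and top (324.7,198) in raw pixels, on the sloped face below the grey label. The carton's tall (long) flap is on the right, at the -y side, and its short flap is on the left; both lean outwards. Next I'll fit the models to these corners.

```bash
cat > h.py <<'E'
import numpy as np,cv2
from workcell import r,camera,camera_model
from scipy.optimize import least_squares
M={n:camera_model(n) for n in("side","top")}
def proj(n,P):
    m=M[n]; return cv2.projectPoints(np.float64(P).reshape(-1,1,3),cv2.Rodrigues(np.array(m["R"]))[0],np.float64(m["t"]),m["K"],m["dist_coeffs"])[0].reshape(-1,2)
def rz(a): c,s=np.cos(a),np.sin(a); return np.array([[c,-s,0],[s,c,0],[0,0,1]])
def px(L,k,x0,y0,ox=0): return np.array([((u-ox+.5)/k-.5+x0,(v+.5)/k-.5+y0) for u,v in L])
c35,s35=np.cos(np.radians(35)),np.sin(np.radians(35))
E
python3 - <<'E'
from h import *
ps=px([(134,185),(212,47),(300,318)],7,250,135); pt=px([(498,157),(722,105),(528,352),(748,303)],7,290,160,399)
F=np.array([(-18+a*65*c35,b*65,102+a*65*s35) for a,b in((1,1),(1,-1),(-1,1),(-1,-1))])
def f(p): 
    X=F@rz(p[2]).T+[p[0],p[1],p[3]]; return np.r_[(proj("side",X[:3])-ps).ravel(),(proj("top",X)-pt).ravel()]
s=least_squares(f,[500,-150,.25,0]); print("pod x y yaw dz",s.x.round(3)); print(f(s.x).round(1))
p=s.x
# head centre by triangulation: middle of head (35mm off face)
hs=px([(292,153)],7,250,135);ht=px([(642,266)],7,290,160,399)
g=lambda X:np.r_[(proj("side",X)-hs).ravel(),(proj("top",X)-ht).ravel()]
h=least_squares(g,[500,-150,140]); print("head tri",h.x.round(1),h.fun.round(1))
n=np.array([-s35,0,c35])
for d in(35,44): print(d,(rz(p[2])@(np.array([-18,0,102])+d*n)+[p[0],p[1],p[3]]).round(1))
# carton
cs=px([(155,117),(297,212),(187,10),(328,95),(32,167)],4,180,175)
ct=px([(683,105),(667,333),(735,105),(715,340),(517,102),(498,318),(472,88),(450,318)],5,165,155,400)
def model(q):
    x,y,w,a,b,dz=q; P=[]
    for s in(83,-83): P.append((s,-65,160))
    for s in(83,-83): P.append((s,-65+118*np.cos(b),160+118*np.sin(b)))
    for s in(83,-83): P.append((s,65,156))
    for s in(83,-83): P.append((s,65-75*np.cos(a),156+75*np.sin(a)))
    return np.array(P)@rz(w).T+[x,y,dz]
def f(q):
    X=model(q); return np.r_[(proj("side",X[[0,1,2,3,6]])-cs).ravel(),(proj("top",X)-ct).ravel()]
s=least_squares(f,[450,230,0,1.8,1.8,0],loss="soft_l1"); print("carton x y yaw short long dz",s.x.round(3)); print(f(s.x).round(1))
E
```

```text
pod x y yaw dz [ 5.14697e+02 -2.34001e+02  2.33000e-01 -7.74500e+00]
[-0.1 -0.  -0.4 -0.7  0.5  0.9 -0.4  0.2  1.  -0.1 -0.5  0.1  0.2 -0.3]
head tri [ 476.5 -242.7  125.1] [ 0.1  0.  -0.  -0.1]
35 [ 477.7 -242.8  122.9]
44 [ 472.6 -244.   130.3]
carton x y yaw short long dz [ 4.70704e+02  2.15315e+02 -7.80000e-02  1.81300e+00  1.95400e+00
 -6.84300e+00]
[-0.2  0.2 -0.2 -0.5 -1.6 -0.8  0.3  0.6 -0.2  0.4  0.9  1.8  0.1  0.4
  0.3 -0.4  0.1  0.2 -0.3 -0.4 -0.7  0.5  0.3 -0.2  0.2  0. ]
```

```bash
cat > go.py <<'E'
import sys,numpy as np
from workcell import r
s=r.get_state(); p=np.array(s["tcp_pos"]); h=s["eef_rot"][2]
x,y,z,H=map(float,sys.argv[1:5])
d=np.array([x,y,z])-p; w=(H-h+np.pi)%(2*np.pi)-np.pi
c,sn=np.cos(H),np.sin(H)
# after turning to H: tool x=(c,sn,0), tool y=(sn,-c,0), tool z=(0,0,-1)
print("t%.1f pos"%s["clock"],p.round(1),"head %.3f"%h,"turn first: yaw %.1f deg; then x %.2f y %.2f z %.2f cm"%(-np.degrees(w),d@[c,sn,0]/10,d@[sn,-c,0]/10,-d[2]/10),"F",np.round(s["wrist_force"],1),"rpy",np.round(s["eef_rot"][:2],3),"q",np.round(s["joint_pos"],2))
E
python3 go.py 443 -251 200 0.233; python3 -m crank '[{"yaw":6.25},{"yaw":6.25}]' 0 10; python3 go.py 443 -251 200 0.233
```

```text
t0.1 pos [ 261.2 -539.6  217.7] head 0.451 turn first: yaw 12.5 deg; then x 24.35 y -23.88 z 1.77 cm F [-0.5  0.1 -0. ] rpy [-3.14 -0.  ] q [-1.21  0.13  1.49 -0.    1.52 -0.09]
t0.1 pos [ 261.2 -539.6  217.7] head 0.451 turn first: yaw 12.5 deg; then x 24.35 y -23.88 z 1.77 cm F [-0.5  0.1 -0. ] rpy [-3.14 -0.  ] q [-1.21  0.13  1.49 -0.    1.52 -0.09]validation failed for argument at $[0]...
```

```bash
python3 -m crank '[{"x":0,"y":0,"z":0,"yaw":6.25},{"x":0,"y":0,"z":0,"yaw":6.25}]' 0 10; python3 go.py 443 -251 200 0.233
```

```text
clock: 0.27
tcp_pos: [261.3, -539.7, 217.9]
eef_rot: [-3.14, 0.0, 0.228]
wrist_force: [-0.2, 0.1, -0.4]
opening: 0.9
finger_force: 0.0
t0.3 pos [ 261.3 -539.7  217.9] head 0.228 turn first: yaw -0.3 deg; then x 24.35 y -23.89 z 1.79 cm F [-0.2  0.1 -0.4] rpy [-3.14  0.  ] q [-1.21  0.13  1.49 -0.    1.52  0.14]
```

```bash
python3 -m crank '[{"x":2.03,"y":-1.99,"z":0,"yaw":0},{"x":2.03,"y":-1.99,"z":0,"yaw":0},{"x":2.03,"y":-1.99,"z":0,"yaw":0},{"x":2.03,"y":-1.99,"z":0,"yaw":0},{"x":2.03,"y":-1.99,"z":0,"yaw":0},{"x":2.03,"y":-1.99,"z":0,"yaw":0}]' >/dev/null; python3 -m crank '[{"x":2.03,"y":-1.99,"z":0.3,"yaw":0},{"x":2.03,"y":-1.99,"z":0.3,"yaw":0},{"x":2.03,"y":-1.99,"z":0.3,"yaw":0},{"x":2.03,"y":-1.99,"z":0.3,"yaw":0},{"x":2.03,"y":-1.99,"z":0.3,"yaw":0},{"x":2.03,"y":-1.99,"z":0.3,"yaw":0},{"x":0,"y":0,"z":0,"yaw":0}]'; python3 go.py 443 -251 167 0.233
python3 - <<'E'
from h import *
p=r.get_state()["tcp_pos"]; out=[]
for n in("side","top"):
    im=camera(n); cv2.imwrite(f"raw_{n}1.png",im); u=proj(n,p)[0]; print(n,u.round(1))
    x0,y0=(u-30).astype(int); c=cv2.resize(im[y0:y0+60,x0:x0+60],None,fx=6.5,fy=6.5,interpolation=cv2.INTER_CUBIC); cv2.circle(c,tuple(int(v) for v in (u-[x0,y0]+.5)*6.5),3,(0,0,255),1)
    print(x0,y0); out.append(c)
cv2.imwrite("pics/tip1.png",np.hstack(out))
E
```

```text
clock: 1.35
tcp_pos: [444.9, -247.3, 199.5]
eef_rot: [-3.139, -0.0, 0.236]
wrist_force: [-0.4, 0.1, -0.4]
opening: 0.012
finger_force: 0.0
t1.4 pos [ 444.9 -247.3  199.5] head 0.236 turn first: yaw 0.2 deg; then x -0.27 y 0.31 z 3.25 cm F [-0.4  0.1 -0.4] rpy [-3.139 -0.   ] q [-0.61 -0.11  1.76  0.    1.49  0.72]
side [299.8 145.3]
269 115
top [328.9 205.1]
298 175
```

View pics/tip1.png

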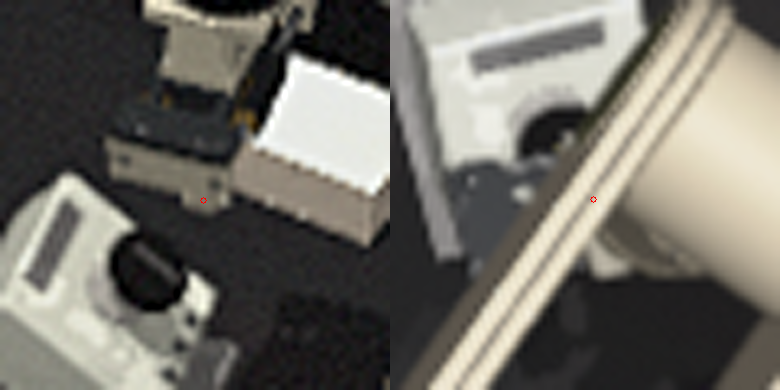

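The side view shows the real fingertip about 1 px below its projection, so heights read about 4 mm low. The pod must therefore stand at its nominal height. I'll approach along the stop's axis.

```bash
python3 -m crank '[{"x":0.1,"y":0.1,"z":1.8,"yaw":0},{"x":0.2,"y":0,"z":1.8,"yaw":0},{"x":0.57,"y":0,"z":0.82,"yaw":0},{"x":0.57,"y":0,"z":0.82,"yaw":0},{"x":0,"y":0,"z":0,"yaw":0},{"x":0,"y":0,"z":0,"yaw":0}]' | sed -n '1,4p'
for i in 1; do python3 -m crank '[{"x":0.12,"y":0,"z":0.16,"yaw":0},{"x":0.11,"y":0,"z":0.16,"yaw":0},{"x":0,"y":0,"z":0,"yaw":0}]'| sed -n '1,4p'; done;  python3 -m crank '[{"x":0.12,"y":0,"z":0.16,"yaw":0},{"x":0.11,"y":0,"z":0.16,"yaw":0},{"x":0,"y":0,"z":0,"yaw":0}]'| sed -n '1,4p';python3 -m crank '[{"x":0.12,"y":0,"z":0.16,"yaw":0},{"x":0.11,"y":0,"z":0.16,"yaw":0},{"x":0,"y":0,"z":0,"yaw":0}]'| sed -n '1,4p'; python3 go.py 464.7 -244.5 138 0.233
```

```text
clock: 1.95
tcp_pos: [457.7, -249.4, 148.2]
eef_rot: [-3.141, 0.0, 0.232]
wrist_force: [0.3, -0.4, -0.1]
clock: 2.2
tcp_pos: [460.2, -248.9, 145.5]
eef_rot: [3.141, -0.001, 0.233]
wrist_force: [-0.8, 0.3, 0.3]
clock: 2.45
tcp_pos: [462.2, -248.0, 141.6]
eef_rot: [-3.141, 0.0, 0.233]
wrist_force: [0.1, 1.1, -1.0]
clock: 2.7
tcp_pos: [464.5, -247.6, 138.4]
eef_rot: [3.142, 0.0, 0.233]
wrist_force: [0.0, -0.4, 2.1]
t2.7 pos [ 464.5 -247.6  138.4] head 0.233 turn first: yaw -0.0 deg; then x 0.09 y -0.29 z 0.04 cm F [ 0.  -0.4  2.1] rpy [3.142 0.   ] q [-0.59 -0.02  1.79 -0.    1.37  0.75]
```

```bash
python3 -m crank '[{"x":0.12,"y":0,"z":0.16,"yaw":0},{"x":0.11,"y":0,"z":0.16,"yaw":0},{"x":0,"y":0,"z":0,"yaw":0}]'| sed -n '1,4p'; python3 -m crank '[{"x":0.12,"y":0,"z":0.16,"yaw":0},{"x":0.06,"y":0,"z":0.08,"yaw":0},{"x":0,"y":0,"z":0,"yaw":0}]'| sed -n '1,4p'; python3 -m crank '[{"x":0.06,"y":0,"z":0.08,"yaw":0},{"x":0,"y":0,"z":0,"yaw":0}]'| sed -n '1,4p'; python3 -m crank '[{"x":0.06,"y":0,"z":0.08,"yaw":0},{"x":0,"y":0,"z":0,"yaw":0}]'| sed -n '1,4p'
```

```text
clock: 2.95
tcp_pos: [466.5, -247.2, 135.6]
eef_rot: [3.141, 0.0, 0.233]
wrist_force: [-3.1, -0.0, 5.1]
clock: 3.2
tcp_pos: [468.2, -246.9, 133.0]
eef_rot: [3.141, 0.0, 0.233]
wrist_force: [-2.5, -1.4, 2.6]
clock: 3.37
tcp_pos: [468.8, -246.7, 132.2]
eef_rot: [3.141, 0.0, 0.232]
wrist_force: [-3.8, -2.0, 4.2]
clock: 3.53
tcp_pos: [469.6, -246.4, 131.3]
eef_rot: [-3.142, 0.0, 0.233]
wrist_force: [-2.7, -2.0, 2.3]
```

```bash
python3 -m crank '[{"x":0.06,"y":0,"z":0.08,"yaw":0},{"x":0,"y":0,"z":0,"yaw":0}]'| sed -n '1,4p'; python3 -m crank '[{"x":0.06,"y":0,"z":0.08,"yaw":0},{"x":0,"y":0,"z":0,"yaw":0}]'| sed -n '1,4p'; python3 -m crank '[{"x":0.06,"y":0,"z":0.08,"yaw":0},{"x":0,"y":0,"z":0,"yaw":0}]'| sed -n '1,4p'
```

```text
clock: 3.7
tcp_pos: [470.1, -246.2, 130.5]
eef_rot: [-3.142, 0.0, 0.233]
wrist_force: [-3.1, -2.6, 1.5]
clock: 3.87
tcp_pos: [470.6, -246.1, 129.7]
eef_rot: [-3.142, 0.0, 0.233]
wrist_force: [-4.2, -2.4, 3.8]
clock: 4.03
tcp_pos: [471.2, -246.0, 128.9]
eef_rot: [-3.142, 0.0, 0.233]
wrist_force: [-4.5, -1.8, 2.9]
```

```bash
python3 -m crank '[{"x":0.06,"y":0,"z":0.08,"yaw":0},{"x":0,"y":0,"z":0,"yaw":0}]'| sed -n '1,4p'; python3 -m crank '[{"x":0.06,"y":0,"z":0.08,"yaw":0},{"x":0,"y":0,"z":0,"yaw":0}]'| sed -n '1,4p'; python3 -m crank '[{"x":0.06,"y":0,"z":0.08,"yaw":0},{"x":0,"y":0,"z":0,"yaw":0}]'| sed -n '1,4p'
```

```text
clock: 4.2
tcp_pos: [471.6, -246.0, 128.5]
eef_rot: [3.141, 0.001, 0.233]
wrist_force: [-6.5, -2.7, 5.9]
clock: 4.37
tcp_pos: [471.8, -246.1, 128.3]
eef_rot: [3.141, 0.001, 0.233]
wrist_force: [-10.5, -2.5, 11.7]
clock: 4.53
tcp_pos: [472.1, -246.3, 128.1]
eef_rot: [3.141, 0.002, 0.232]
wrist_force: [-15.6, -1.8, 16.3]
```

Hard stop reached (about 20 N at z 128.3). I'll back off along the axis, lift, and check from the side that the head stayed down.

```bash
python3 -m crank '[{"x":-0.57,"y":0,"z":-0.82,"yaw":0},{"x":-1.15,"y":0,"z":-1.64,"yaw":0},{"x":-0.57,"y":0,"z":-3.2,"yaw":0},{"x":0,"y":0,"z":-3.5,"yaw":0},{"x":0,"y":0,"z":-3.5,"yaw":0},{"x":0,"y":0,"z":-3.5,"yaw":0},{"x":0,"y":0,"z":-3.5,"yaw":0},{"x":0,"y":0,"z":0,"yaw":0}]'
python3 - <<'E'
from h import *
im=camera("side"); cv2.imwrite("raw_side2.png",im); a=cv2.imread("raw_side0.png")
for i in(a,im):
    c=i[140:176,280:303].max(2)<45; m=cv2.connectedComponentsWithStats(c.astype(np.uint8))
    k=1+np.argmax(m[2][1:,4]); print(m[2][k],m[3][k].round(2))
P=np.array([477,-241.6,130.7]);n=np.array([-.558,-.132,.819])
print(proj("side",[P,P-10*n]).round(2))
c=[cv2.resize(i[135:195,255:310],None,fx=7,fy=7,interpolation=cv2.INTER_CUBIC) for i in(a,im)]
cv2.imwrite("pics/press.png",np.hstack(c))
E
python3 go.py 420 330 340 1.493
```

```text
clock: 5.2
tcp_pos: [453.5, -251.7, 331.8]
eef_rot: [3.133, -0.009, 0.234]
wrist_force: [1.2, -0.9, 1.3]
opening: 0.006
finger_force: 0.0
[  0   0  23  23 305] [13.12  9.51]
[  0   0  23  24 307] [12.75  9.95]
[[291.18 155.54]
 [289.73 156.63]]
t5.2 pos [ 453.  -251.4  328.2] head 0.233 turn first: yaw -72.2 deg; then x 57.71 y -7.80 z -1.18 cm F [-0.3  0.4 -0.5] rpy [ 3.136 -0.007] q [-0.61 -0.12  1.54  0.    1.71  0.73]
```

View pics/press.png

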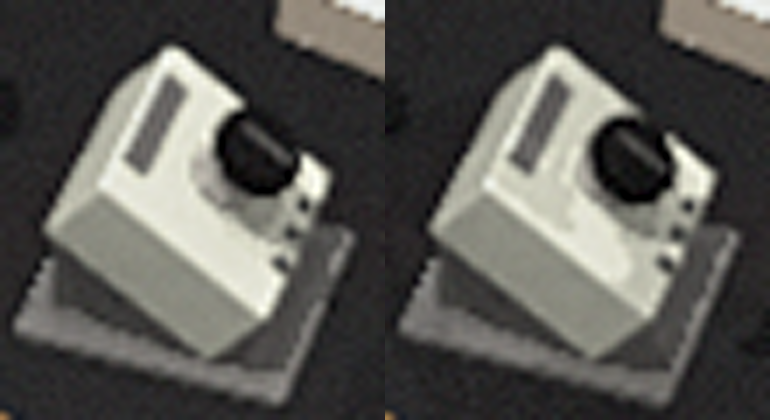

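The picture shows the head dropped from crop (256,153) to (246,159), which matches 10 mm along its axis, so it's caught down. Now for the carton.

```bash
python3 -m crank '[{"x":0,"y":0,"z":0,"yaw":-6.6},{"x":0,"y":0,"z":0,"yaw":-6.6},{"x":0,"y":0,"z":0,"yaw":-6.6},{"x":0,"y":0,"z":0,"yaw":-6.6},{"x":0,"y":0,"z":0,"yaw":-6.6},{"x":0,"y":0,"z":0,"yaw":-6.6}]' >/dev/null; python3 -m crank '[{"x":0,"y":0,"z":0,"yaw":-6.6},{"x":0,"y":0,"z":0,"yaw":-6.6},{"x":0,"y":0,"z":0,"yaw":-6.6},{"x":0,"y":0,"z":0,"yaw":-6.6},{"x":0,"y":0,"z":0,"yaw":-6.2},{"x":0,"y":0,"z":0,"yaw":0}]'; python3 go.py 479.3 335 330 1.493
```

```text
clock: 6.25
tcp_pos: [450.7, -250.1, 321.5]
eef_rot: [-3.14, -0.002, 1.498]
wrist_force: [-0.6, 0.1, -0.1]
opening: 0.005
finger_force: 0.0
t6.2 pos [ 450.7 -250.1  321.5] head 1.498 turn first: yaw 0.3 deg; then x 58.56 y -1.70 z -0.85 cm F [-0.6  0.1 -0.1] rpy [-3.14e+00 -2.00e-03] q [-0.61 -0.12  1.55  0.    1.71 -0.53]
```

```bash
python3 -m crank '[{"x":3.25,"y":-0.1,"z":-0.1,"yaw":0},{"x":3.25,"y":-0.1,"z":-0.1,"yaw":0},{"x":3.25,"y":-0.1,"z":-0.1,"yaw":0},{"x":3.25,"y":-0.1,"z":-0.1,"yaw":0},{"x":3.25,"y":-0.1,"z":-0.1,"yaw":0},{"x":3.25,"y":-0.1,"z":-0.1,"yaw":0},{"x":3.25,"y":-0.1,"z":-0.1,"yaw":0},{"x":3.25,"y":-0.1,"z":-0.1,"yaw":0}]' >/dev/null; python3 -m crank '[{"x":3.25,"y":-0.1,"z":0,"yaw":0},{"x":3.25,"y":-0.1,"z":0,"yaw":0},{"x":3.25,"y":-0.1,"z":0,"yaw":0},{"x":3.25,"y":-0.1,"z":0,"yaw":0},{"x":3.25,"y":-0.1,"z":0,"yaw":0},{"x":3.25,"y":-0.1,"z":0,"yaw":0},{"x":3.25,"y":-0.1,"z":0,"yaw":0},{"x":3.25,"y":-0.1,"z":0,"yaw":0}]' >/dev/null;python3 -m crank '[{"x":3.25,"y":-0.1,"z":0,"yaw":0},{"x":3.25,"y":-0.1,"z":0,"yaw":0},{"x":0,"y":0,"z":0,"yaw":0},{"x":0,"y":0,"z":0,"yaw":0}]'; python3 go.py 479.3 335 205 1.493
```

```text
clock: 7.92
tcp_pos: [477.5, 335.3, 329.3]
eef_rot: [-3.139, 0.001, 1.493]
wrist_force: [-0.7, -0.8, -0.4]
opening: 0.005
finger_force: 0.0
t7.9 pos [477.5 335.3 329.3] head 1.493 turn first: yaw -0.0 deg; then x -0.02 y 0.18 z 12.43 cm F [-0.7 -0.8 -0.4] rpy [-3.139e+00  1.000e-03] q [0.52 0.07 1.35 0.   1.72 0.6 ]
```

```bash
python3 -m crank '[{"x":0,"y":0,"z":3,"yaw":0},{"x":0,"y":0,"z":3,"yaw":0},{"x":0,"y":0,"z":3,"yaw":0},{"x":0,"y":0,"z":2.5,"yaw":0},{"x":-1,"y":0,"z":0,"yaw":0},{"x":-1,"y":0,"z":0,"yaw":0}]' >/dev/null; python3 -m crank '[{"x":-0.7,"y":0,"z":0,"yaw":0},{"x":-0.7,"y":0,"z":0,"yaw":0},{"x":-0.7,"y":0,"z":0,"yaw":0},{"x":-0.7,"y":0,"z":0,"yaw":0}]' | sed -n '1,4p';  python3 -m crank '[{"x":-0.7,"y":0,"z":0.05,"yaw":0},{"x":-0.7,"y":0,"z":0.15,"yaw":0},{"x":-0.7,"y":0,"z":0.25,"yaw":0},{"x":-0.7,"y":0,"z":0.3,"yaw":0}]' | sed -n '1,4p'; python3 go.py 472.8 246.1 197.9 1.493
```

```text
clock: 8.75
tcp_pos: [475.7, 285.5, 218.4]
eef_rot: [3.138, -0.002, 1.492]
wrist_force: [0.1, 1.2, 0.4]
clock: 9.08
tcp_pos: [472.6, 257.4, 208.7]
eef_rot: [3.141, -0.0, 1.493]
wrist_force: [0.8, 0.9, 0.2]
t9.1 pos [472.6 257.4 208.7] head 1.493 turn first: yaw -0.0 deg; then x -1.13 y 0.11 z 1.08 cm F [0.8 0.9 0.2] rpy [ 3.141 -0.   ] q [ 0.4  -0.03  1.67 -0.    1.5   0.48]
```

```bash
python3 -m crank '[{"x":-0.6,"y":0,"z":0.5,"yaw":0},{"x":-0.55,"y":0,"z":0.5,"yaw":0},{"x":-0.5,"y":0,"z":0.6,"yaw":0},{"x":-0.45,"y":0,"z":0.6,"yaw":0}]' | sed -n '1,4p';  python3 -m crank '[{"x":-0.35,"y":0,"z":0.65,"yaw":0},{"x":-0.3,"y":0,"z":0.65,"yaw":0},{"x":-0.25,"y":0,"z":0.6,"yaw":0},{"x":-0.15,"y":0,"z":0.3,"yaw":0},{"x":0,"y":0,"z":0,"yaw":0},{"x":0,"y":0,"z":0,"yaw":0}]' | sed -n '1,4p'; python3 go.py 471 224.4 159 1.493
```

```text
clock: 9.42
tcp_pos: [470.6, 236.5, 185.8]
eef_rot: [-3.141, 0.0, 1.493]
wrist_force: [1.6, 0.9, 0.9]
clock: 9.92
tcp_pos: [469.8, 226.5, 164.4]
eef_rot: [-3.141, 0.0, 1.493]
wrist_force: [-0.3, -0.1, 0.0]
t9.9 pos [469.8 226.5 164.4] head 1.493 turn first: yaw -0.0 deg; then x -0.20 y 0.13 z 0.54 cm F [-0.3 -0.1  0. ] rpy [-3.141  0.   ] q [ 0.35 -0.05  1.77 -0.    1.42  0.43]
```

```bash
python3 -m crank '[{"x":0,"y":0,"z":0.2,"yaw":0},{"x":0,"y":0,"z":0.2,"yaw":0},{"x":0,"y":0,"z":0,"yaw":0}]' | sed -n '1,4p';  python3 -m crank '[{"x":0,"y":0,"z":0.1,"yaw":0},{"x":0,"y":0,"z":0,"yaw":0},{"x":0,"y":0,"z":0,"yaw":0}]' | sed -n '1,4p';python3 -m crank '[{"x":0,"y":0,"z":0.1,"yaw":0},{"x":0,"y":0,"z":0,"yaw":0},{"x":0,"y":0,"z":0,"yaw":0}]' | sed -n '1,4p'
```

```text
clock: 10.17
tcp_pos: [470.1, 226.7, 160.6]
eef_rot: [3.142, -0.0, 1.493]
wrist_force: [-0.1, -0.3, -0.1]
clock: 10.42
tcp_pos: [470.0, 226.7, 159.7]
eef_rot: [-3.142, -0.0, 1.493]
wrist_force: [-1.2, 0.1, 0.1]
clock: 10.67
tcp_pos: [470.2, 226.7, 159.2]
eef_rot: [3.141, -0.0, 1.493]
wrist_force: [-1.9, -0.4, 5.8]
```

Short flap is flat (5.8 N at z 159.2). Now the long one.

```bash
python3 -m crank '[{"x":0,"y":0,"z":-2,"yaw":0},{"x":0,"y":0,"z":-4,"yaw":0},{"x":0,"y":0,"z":-4,"yaw":0},{"x":0,"y":0,"z":-4,"yaw":0},{"x":0,"y":0,"z":-1.5,"yaw":0},{"x":-2.6,"y":0,"z":0,"yaw":0},{"x":-2.6,"y":0,"z":0,"yaw":0},{"x":-2.6,"y":0,"z":0,"yaw":0}]' >/dev/null; python3 -m crank '[{"x":-2.6,"y":0,"z":0,"yaw":0},{"x":-2.6,"y":0,"z":0,"yaw":0},{"x":-2.6,"y":0,"z":0,"yaw":0},{"x":0,"y":0,"z":0,"yaw":0},{"x":0,"y":0,"z":0,"yaw":0}]'|sed -n '1,4p'
python3 - <<'E'
from h import *
s=cv2.resize(camera("side")[165:290,170:280],None,fx=4,fy=4,interpolation=cv2.INTER_CUBIC)
cv2.imwrite("pics/short.png",s)
E
python3 go.py 459 69.8 248 1.493
```

```text
clock: 11.75
tcp_pos: [457.9, 70.2, 313.7]
eef_rot: [3.141, -0.0, 1.49]
wrist_force: [-0.3, 0.3, -0.2]
t11.8 pos [457.9  71.1 313.7] head 1.491 turn first: yaw -0.1 deg; then x -0.12 y 0.12 z 6.57 cm F [-0.6  0.4  0.7] rpy [ 3.142 -0.   ] q [ 0.04 -0.26  1.69  0.    1.71  0.12]
```

View pics/short.png

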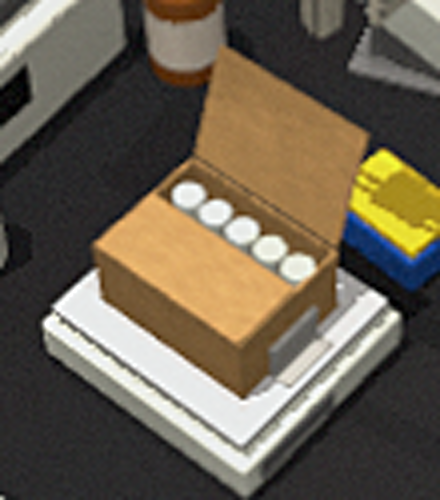

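The short flap lies flat, with its free edge running from crop (165,195) to (290,285). The long flap is still up.

```bash
python3 -m crank '[{"x":0,"y":0,"z":3.3,"yaw":0},{"x":0,"y":0,"z":3.2,"yaw":0},{"x":1,"y":0,"z":0,"yaw":0},{"x":0.8,"y":0,"z":0,"yaw":0},{"x":0.7,"y":0,"z":0,"yaw":0},{"x":0.7,"y":0,"z":0,"yaw":0}]' | sed -n '1,4p'; python3 -m crank '[{"x":0.8,"y":0,"z":0,"yaw":0},{"x":0.8,"y":0,"z":0,"yaw":0},{"x":0.8,"y":0,"z":0,"yaw":0},{"x":0.8,"y":0,"z":0,"yaw":0},{"x":0.8,"y":0,"z":0.05,"yaw":0}]' | sed -n '1,4p';  python3 -m crank '[{"x":0.8,"y":0,"z":0.1,"yaw":0},{"x":0.8,"y":0,"z":0.15,"yaw":0},{"x":0.7,"y":0,"z":0.25,"yaw":0},{"x":0.7,"y":0,"z":0.3,"yaw":0}]' | sed -n '1,4p'; python3 go.py 468 185.1 236.6 1.493
```

```text
clock: 12.3
tcp_pos: [461.6, 104.6, 251.4]
eef_rot: [3.138, -0.001, 1.494]
wrist_force: [-0.0, -1.1, 0.9]
clock: 12.72
tcp_pos: [463.7, 143.8, 248.6]
eef_rot: [3.141, -0.0, 1.493]
wrist_force: [-0.2, -0.3, 1.0]
clock: 13.05
tcp_pos: [465.9, 173.6, 240.0]
eef_rot: [3.142, -0.0, 1.493]
wrist_force: [-0.5, -1.1, 1.2]
t13.1 pos [465.9 173.6 240. ] head 1.493 turn first: yaw -0.0 deg; then x 1.17 y 0.12 z 0.34 cm F [-0.5 -1.1  1.2] rpy [ 3.142 -0.   ] q [ 0.25 -0.16  1.74  0.    1.56  0.33]
```

```bash
python3 -m crank '[{"x":0.8,"y":0,"z":0.35,"yaw":0},{"x":0.75,"y":0,"z":0.4,"yaw":0},{"x":0.75,"y":0,"z":0.45,"yaw":0},{"x":0.7,"y":0,"z":0.5,"yaw":0},{"x":0.6,"y":0,"z":0.55,"yaw":0},{"x":0.5,"y":0,"z":0.6,"yaw":0},{"x":0.4,"y":0,"z":0.6,"yaw":0}]' | sed -n '1,4p'; python3 -m crank '[{"x":0.4,"y":0,"z":0.65,"yaw":0},{"x":0.35,"y":0,"z":0.7,"yaw":0},{"x":0.3,"y":0,"z":0.7,"yaw":0},{"x":0.2,"y":0,"z":0.65,"yaw":0},{"x":0.15,"y":0,"z":0.5,"yaw":0},{"x":0,"y":0,"z":0.3,"yaw":0},{"x":0,"y":0,"z":0,"yaw":0}]' | sed -n '1,4p';  python3 go.py 471.9 234.3 163 1.493
```

```text
clock: 13.63
tcp_pos: [469.3, 218.3, 205.0]
eef_rot: [-3.141, 0.0, 1.493]
wrist_force: [-0.2, -0.8, 0.0]
clock: 14.22
tcp_pos: [470.0, 231.5, 169.8]
eef_rot: [-3.14, 0.0, 1.493]
wrist_force: [-0.2, 0.3, 0.7]
t14.2 pos [470.  231.5 169.8] head 1.493 turn first: yaw -0.0 deg; then x 0.30 y 0.17 z 0.68 cm F [-0.2  0.3  0.7] rpy [-3.14  0.  ] q [ 0.36 -0.05  1.76  0.    1.43  0.44]
```

```bash
python3 -m crank '[{"x":0,"y":0,"z":0.25,"yaw":0},{"x":0,"y":0,"z":0.2,"yaw":0},{"x":0,"y":0,"z":0,"yaw":0}]' | sed -n '1,4p';  python3 -m crank '[{"x":0,"y":0,"z":0.1,"yaw":0},{"x":0,"y":0,"z":0,"yaw":0},{"x":0,"y":0,"z":0,"yaw":0}]' | sed -n '1,4p';python3 -m crank '[{"x":0,"y":0,"z":0.1,"yaw":0},{"x":0,"y":0,"z":0,"yaw":0},{"x":0,"y":0,"z":0,"yaw":0}]' | sed -n '1,4p'
```

```text
clock: 14.47
tcp_pos: [470.4, 231.5, 166.1]
eef_rot: [3.142, -0.0, 1.493]
wrist_force: [0.6, -0.6, -1.1]
clock: 14.72
tcp_pos: [470.5, 231.6, 165.3]
eef_rot: [3.141, -0.0, 1.493]
wrist_force: [0.1, -0.4, 0.9]
clock: 14.97
tcp_pos: [470.4, 231.6, 164.2]
eef_rot: [3.142, 0.0, 1.493]
wrist_force: [0.3, -0.7, 0.9]
```

```bash
python3 -m crank '[{"x":0,"y":0,"z":0.1,"yaw":0},{"x":0,"y":0,"z":0,"yaw":0},{"x":0,"y":0,"z":0,"yaw":0}]' | sed -n '1,4p';python3 -m crank '[{"x":0,"y":0,"z":0.05,"yaw":0},{"x":0,"y":0,"z":0,"yaw":0},{"x":0,"y":0,"z":0,"yaw":0}]' | sed -n '1,4p'
```

```text
clock: 15.22
tcp_pos: [470.5, 231.6, 163.3]
eef_rot: [3.141, -0.0, 1.493]
wrist_force: [0.4, 0.2, 0.4]
clock: 15.47
tcp_pos: [470.5, 231.7, 163.2]
eef_rot: [3.141, -0.0, 1.493]
wrist_force: [-1.6, -0.1, 5.2]
```

Long flap is flat (5.2 N at z 163.2). I'll lift, turn and travel back to the pod.

```bash
python3 -m crank '[{"x":0,"y":0,"z":-2,"yaw":0},{"x":0,"y":0,"z":-3.5,"yaw":6.3},{"x":0,"y":0,"z":-3.5,"yaw":6.3},{"x":0,"y":0,"z":-2,"yaw":6.3},{"x":0,"y":0,"z":0,"yaw":6.3},{"x":0,"y":0,"z":0,"yaw":6.3},{"x":0,"y":0,"z":0,"yaw":6.3},{"x":0,"y":0,"z":0,"yaw":6.3}]' 7 12 >/dev/null;python3 -m crank '[{"x":0,"y":0,"z":0,"yaw":6.3},{"x":0,"y":0,"z":0,"yaw":0}]'; python3 go.py 482.6 -240.3 200 0.617
```

```text
clock: 16.3
tcp_pos: [470.3, 231.5, 272.3]
eef_rot: [-3.142, 0.001, 0.608]
wrist_force: [-0.0, 0.1, 0.2]
opening: 0.67
finger_force: 0.0
t16.3 pos [470.3 231.5 272.3] head 0.608 turn first: yaw -0.5 deg; then x -26.30 y 39.19 z 7.23 cm F [-0.   0.1  0.2] rpy [-3.142e+00  1.000e-03] q [ 0.36 -0.09  1.62 -0.    1.62  1.32]
```

```bash
python3 -m crank '[{"x":-1.88,"y":2.8,"z":0,"yaw":0},{"x":-1.88,"y":2.8,"z":0,"yaw":0},{"x":-1.88,"y":2.8,"z":0,"yaw":0},{"x":-1.88,"y":2.8,"z":0,"yaw":0},{"x":-1.88,"y":2.8,"z":0,"yaw":0},{"x":-1.88,"y":2.8,"z":0,"yaw":0},{"x":-1.88,"y":2.8,"z":0,"yaw":0}]' >/dev/null; python3 -m crank '[{"x":-1.88,"y":2.8,"z":0.5,"yaw":0},{"x":-1.88,"y":2.8,"z":0.5,"yaw":0},{"x":-1.88,"y":2.8,"z":0.5,"yaw":0},{"x":-1.88,"y":2.8,"z":0.5,"yaw":0},{"x":-1.88,"y":2.8,"z":0.5,"yaw":0},{"x":-1.88,"y":2.8,"z":0.5,"yaw":0},{"x":-1.88,"y":2.8,"z":0.5,"yaw":0},{"x":0,"y":0,"z":0,"yaw":0}]' | tail -2; python3 -m crank '[{"x":0,"y":0,"z":0,"yaw":0}]' >/dev/null; python3 go.py 482.6 -240.3 115.5 0.617
python3 - <<'E'
from h import *
im=camera("side")
cv2.imwrite("pics/before.png",np.hstack([cv2.resize(im[165:290,170:270],None,fx=4,fy=4,interpolation=cv2.INTER_CUBIC),cv2.resize(im[90:190,240:320],None,fx=5,fy=5,interpolation=cv2.INTER_CUBIC)]))
E
```

```text
opening: 0.751
finger_force: 0.0
t17.6 pos [ 480.  -241.9  236.7] head 0.613 turn first: yaw -0.2 deg; then x 0.30 y 0.03 z 12.12 cm F [ 0.2  0.7 -0.9] rpy [-3.14e+00  1.00e-03] q [-0.56 -0.04  1.64  0.    1.55  0.4 ]
```

View pics/before.png

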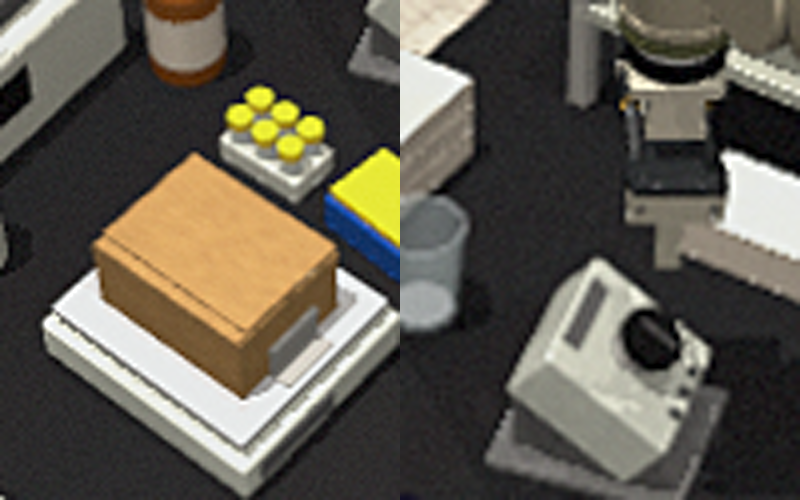

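The carton is closed flat, the head is still down, and the fingers are above the pod. I'll descend around the head slowly, checking the force.

```bash
python3 -m crank '[{"x":0.1,"y":0,"z":3,"yaw":0},{"x":0.1,"y":0,"z":3,"yaw":0},{"x":0.1,"y":0,"z":2,"yaw":0},{"x":0,"y":0,"z":1,"yaw":0},{"x":0,"y":0,"z":0.7,"yaw":0},{"x":0,"y":0,"z":0,"yaw":0}]' | sed -n '1,4p'; python3 -m crank '[{"x":0,"y":0,"z":0.7,"yaw":0},{"x":0,"y":0,"z":0.7,"yaw":0},{"x":0,"y":0,"z":0.6,"yaw":0},{"x":0,"y":0,"z":0,"yaw":0},{"x":0,"y":0,"z":0,"yaw":0}]' | sed -n '1,4p'; python3 go.py 482.6 -240.3 115.5 0.617
```

```text
clock: 18.18
tcp_pos: [482.9, -237.7, 140.0]
eef_rot: [-3.14, 0.0, 0.615]
wrist_force: [-0.3, -0.2, -0.2]
clock: 18.6
tcp_pos: [483.0, -238.6, 120.5]
eef_rot: [-3.141, 0.0, 0.613]
wrist_force: [-0.4, 0.2, 0.6]
t18.6 pos [ 483.  -238.6  120.5] head 0.613 turn first: yaw -0.2 deg; then x -0.13 y 0.11 z 0.50 cm F [-0.4  0.2  0.6] rpy [-3.141  0.   ] q [-0.55  0.03  1.77  0.    1.34  0.4 ]
```

Clear so far. I'll go down the last 5 mm and grip.

```bash
python3 -m crank '[{"x":-0.1,"y":0.1,"z":0.25,"yaw":0},{"x":0,"y":0,"z":0.2,"yaw":0},{"x":0,"y":0,"z":0,"yaw":0}]' | sed -n '1,4p'; python3 -m crank '[{"x":0,"y":0,"z":0,"yaw":0},{"x":0,"y":0,"z":0,"yaw":0},{"x":0,"y":0,"z":0,"yaw":0},{"x":0,"y":0,"z":0,"yaw":0}]' 4 12
```

```text
clock: 18.85
tcp_pos: [482.8, -240.2, 116.0]
eef_rot: [-3.141, 0.0, 0.613]
wrist_force: [-0.5, 0.3, -0.3]
clock: 19.18
tcp_pos: [482.8, -240.0, 116.3]
eef_rot: [-3.141, 0.0, 0.613]
wrist_force: [-1.1, 0.7, 1.6]
opening: 0.613
finger_force: 12.0
```

Gripped at 57 mm. Now I'll twist clockwise (positive yaw).

```bash
python3 -m crank '[{"x":0,"y":0,"z":0,"yaw":6},{"x":0,"y":0,"z":0,"yaw":6},{"x":0,"y":0,"z":0,"yaw":6},{"x":0,"y":0,"z":0,"yaw":6}]'; python3 -m crank '[{"x":0,"y":0,"z":0,"yaw":6},{"x":0,"y":0,"z":0,"yaw":6},{"x":0,"y":0,"z":0,"yaw":6},{"x":0,"y":0,"z":0,"yaw":6},{"x":0,"y":0,"z":0,"yaw":0}]'
```

```text
clock: 19.52
tcp_pos: [482.7, -239.6, 116.2]
eef_rot: [-3.141, 0.0, 0.189]
wrist_force: [-1.2, 2.6, 1.5]
opening: 0.598
finger_force: 12.0
clock: 19.93
tcp_pos: [483.0, -240.1, 116.3]
eef_rot: [3.141, -0.0, -0.229]
wrist_force: [-0.6, -1.3, 0.3]
opening: 0.618
finger_force: 12.0
```

```bash
python3 -m crank '[{"x":0,"y":0,"z":0,"yaw":0},{"x":0,"y":0,"z":0,"yaw":0}]' 6.7 12; python3 - <<'E'
from h import *
im=camera("side"); cv2.imwrite("raw_side3.png",im)
E
python3 -m crank '[{"x":0,"y":0,"z":0,"yaw":-7},{"x":0,"y":0,"z":0,"yaw":-7},{"x":0,"y":0,"z":0,"yaw":-7},{"x":0,"y":0,"z":0,"yaw":-7},{"x":0,"y":0,"z":0,"yaw":-7},{"x":0,"y":0,"z":0,"yaw":-7},{"x":0,"y":0,"z":0,"yaw":-6}]' | sed -n '2,4p'; python3 -m crank '[{"x":0,"y":0,"z":0,"yaw":0},{"x":0,"y":0,"z":0,"yaw":0},{"x":0,"y":0,"z":0,"yaw":0}]' 4 12
python3 - <<'E'
from h import *
im=camera("side"); cv2.imwrite("raw_side4.png",im)
a=cv2.imread("raw_side3.png")
cv2.imwrite("pics/rel.png",np.hstack([cv2.resize(i[125:185,260:312],None,fx=7,fy=7,interpolation=cv2.INTER_CUBIC) for i in(a,im)]))
E
```

```text
clock: 20.1
tcp_pos: [483.0, -240.2, 116.3]
eef_rot: [3.142, -0.0, -0.221]
wrist_force: [0.1, -0.2, -0.0]
opening: 0.702
finger_force: 0.0
tcp_pos: [483.0, -240.1, 116.3]
eef_rot: [3.141, -0.0, 0.622]
wrist_force: [-0.3, 0.3, 0.7]
clock: 20.98
tcp_pos: [482.8, -239.9, 116.2]
eef_rot: [-3.141, 0.0, 0.61]
wrist_force: [-1.0, 1.9, 1.3]
opening: 0.61
finger_force: 12.0
```

View pics/rel.png

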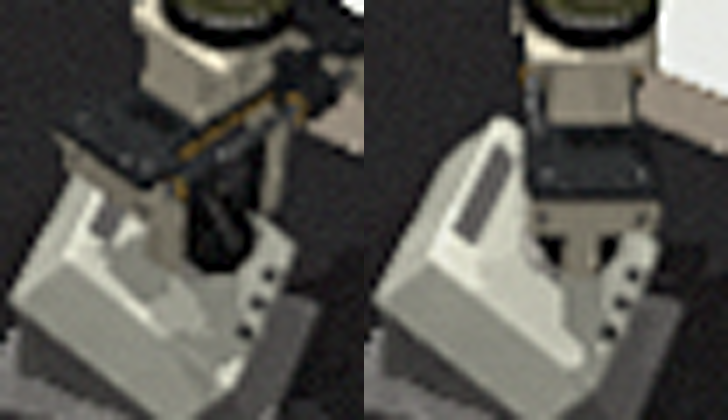

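After the first stroke the marker line has turned, at crop (225,215), but the head still looks low. It's gripped again, so I'll make a second stroke.

```bash
python3 -m crank '[{"x":0,"y":0,"z":0,"yaw":6},{"x":0,"y":0,"z":0,"yaw":6},{"x":0,"y":0,"z":0,"yaw":6},{"x":0,"y":0,"z":0,"yaw":6},{"x":0,"y":0,"z":0,"yaw":6},{"x":0,"y":0,"z":0,"yaw":6},{"x":0,"y":0,"z":0,"yaw":6},{"x":0,"y":0,"z":0,"yaw":6}]'; python3 -m crank '[{"x":0,"y":0,"z":0,"yaw":0},{"x":0,"y":0,"z":0,"yaw":0}]' 6.7 12;python3 - <<'E'
from h import *
im=camera("side"); cv2.imwrite("raw_side5.png",im)
a=cv2.imread("raw_side3.png")
d=np.abs(im.astype(int)-a).sum(2)[125:185,260:312]; print(d.max(),(d>60).sum())
# vertical profile of dark head
for i in(a,im):
    c=(i.max(2)<50)[145:175,280:305]; ys,xs=np.nonzero(c); print(len(ys),xs.mean().round(2)+280,ys.mean().round(2)+145,ys.max()+145)
E
```

```text
clock: 21.7
tcp_pos: [483.8, -241.9, 117.4]
eef_rot: [3.139, -0.003, -0.232]
wrist_force: [0.4, -9.8, 0.8]
opening: 0.61
finger_force: 12.0
clock: 21.87
tcp_pos: [483.3, -240.7, 116.7]
eef_rot: [3.141, -0.001, -0.227]
wrist_force: [0.9, -0.1, 0.6]
opening: 0.702
finger_force: 0.0
397 107
280 294.34 154.23 174
282 294.58 154.11 174
```

The second stroke met the turn stop, with about 10 N sideways. I'll lift clear and check the head.

```bash
python3 -m crank '[{"x":0,"y":0,"z":-0.7,"yaw":0},{"x":0,"y":0,"z":-1,"yaw":0},{"x":0,"y":0,"z":-2,"yaw":0},{"x":0,"y":0,"z":-3.5,"yaw":0},{"x":0,"y":0,"z":-3.5,"yaw":0},{"x":0,"y":0,"z":-3.5,"yaw":0},{"x":0,"y":0,"z":-3.5,"yaw":0},{"x":0,"y":0,"z":0,"yaw":0}]' 8 12
python3 - <<'E'
from h import *
im=camera("side"); cv2.imwrite("raw_side6.png",im)
a,b=cv2.imread("raw_side0.png"),cv2.imread("raw_side2.png")
T=lambda i:i[144:172,280:302]
for n,t in(("up",a),("down",b)): print(n,np.abs(T(im).astype(int)-T(t)).mean().round(2))
print("ref",np.abs(T(a).astype(int)-T(b)).mean().round(2))
# per-pixel with column/row dark extents
for i in(a,b,im):
    c=(i.max(2)<60)[144:172,280:303]; m=cv2.connectedComponentsWithStats(c.astype(np.uint8))
    print([ (m[2][k].tolist(),m[3][k].round(1).tolist()) for k in range(1,m[0]) if m[2][k][4]>40])
cv2.imwrite("pics/end.png",np.hstack([cv2.resize(i[138:183,265:303],None,fx=7,fy=7,interpolation=cv2.INTER_CUBIC) for i in(a,b,im)]))
E
```

```text
clock: 22.58
tcp_pos: [485.6, -241.5, 303.4]
eef_rot: [3.137, -0.013, -0.224]
wrist_force: [1.2, -0.9, 0.3]
opening: 0.859
finger_force: 0.0
up 11.14
down 21.32
ref 20.69
[([4, 0, 19, 19, 254], [14.1, 7.9])]
[([4, 0, 19, 20, 258], [13.5, 8.3])]
[([4, 0, 19, 19, 267], [14.1, 8.1])]
```

View pics/end.png

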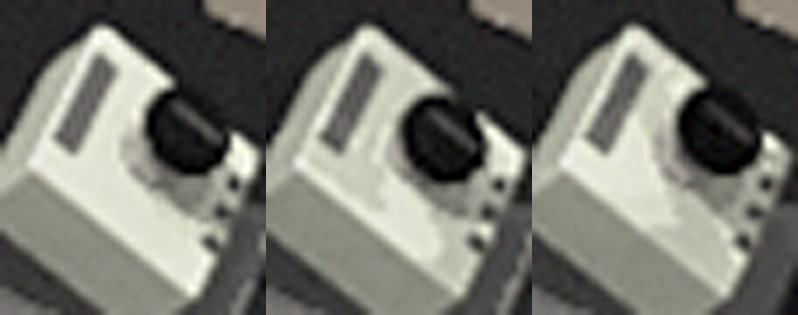

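The right panel shows the head at (188,130), matching the original "up" view (186,130) and not the pressed one (177,138). The head is released and up. I'll let it settle for a moment, then hand in.

```bash
python3 -m crank '[{"x":0,"y":0,"z":0,"yaw":0},{"x":0,"y":0,"z":0,"yaw":0},{"x":0,"y":0,"z":0,"yaw":0},{"x":0,"y":0,"z":0,"yaw":0},{"x":0,"y":0,"z":0,"yaw":0},{"x":0,"y":0,"z":0,"yaw":0},{"x":0,"y":0,"z":0,"yaw":0},{"x":0,"y":0,"z":0,"yaw":0}]' | head -1
python3 - <<'E'
from h import *
im=camera("side"); a,b=cv2.imread("raw_side0.png"),cv2.imread("raw_side2.png")
T=lambda i:i[144:172,280:302].astype(int)
print(np.abs(T(im)-T(a)).mean(),np.abs(T(im)-T(b)).mean())
print(r.sign_off())
E
```

```text
clock: 23.3
11.482142857142858 20.958333333333332
the job is handed in; nothing more can be done
None
```

I handed the job in at about 23 s. The stop was pressed and stayed down, the short flap then the long flap were folded flat (about 6 N at most), and the stop was twisted until it stood up again; the bystanders were not touched.

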